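Make up two weighing kits from the bench stock and the lidded bin

ROBOT

A 6-joint arm with a two-finger parallel gripper is mounted at the origin on the work surface. World frame = base frame: x ahead of the robot, y to its left, z up, the work surface at z = 0. Lengths are in m, angles in rad, forces in N, time in s.
With the tool pointing down it reaches from about 0.375 to 0.925 m from the base axis. Payload 5.7 kg.
Tool frame: the origin (TCP) lies at the very end of the fingers, on their centre line; the grasp point (between the pads) lies 19 mm behind it (manip.tcp_to_grasp is the distance from the TCP to the grasp point, in m); z points along the fingers, y is the line along which they close (so a half turn about z gives the same grasp; the last joint's range is limited). The gripper opens to 85 mm and grips with 20 to 120 N. Pads are 22 mm wide; open, the fingers measure 114 mm over their backs; the gripper's body (76 mm by 85 mm) begins 54 mm behind the grasp point. The pads swing forward as they close: fully open they stand 13 mm farther back than shut.
Start: joints at [1.215, 0.359, 1.51, -0, 1.272, -0.115], TCP at [0.143, 0.583, 0.231] pointing down, gripper open.
Joint ranges: [-2.97, 2.97], [-1.01, 2.36], [0.21, 2.38], [-0.96, 4.11], [0.2, 2.71], [-2.98, 2.98]. Speed limits (rad/s): [2.39, 2.39, 3.14, 3.14, 3.14, 3.14].

INTERFACE

Orientations are given as a unit quaternion [x, y, z, w].
In Python, from station import manip, vision, nets gives the robot as it stands.
- The arm moves only by the tool step_arm, never from a script. Its argument "motion" is a list that holds one entry, the list of rows, each a list of 5 numbers: the shift along the tool's x, y, z in mm, then the turn about the tool's z in degrees, then the opening, from -1 (shut) to 1 (fully open), so that 0 is half open. In form: [[[dx, dy, dz, spin, hand], ...]]. A call has 1 to 20 rows; each row is the pose to reach, as a shift and turn from the pose commanded when the call began, along the tool's axes at that moment; what a row does not reach only later rows make up. A row lasts 1/8 s, in which the tool goes at most 62.5 mm and 10.7 degrees, less where a joint would pass 70% of its speed; a pose out of reach is approached as far as the arm can. A call with a gripper value outside its range is refused whole. The fingers move at their own pace and stop on an object; "grip_force" is the grip in N (left out, the last holds). Time passes only in rows, so rows that repeat a pose let the fingers close. It gives the time, the measured TCP pose, the force, the opening and the grip force at its end, in the units of the state.
- manip.state(): the state, without advancing time (a new reading comes with each control period).
- vision.camera(name): name is "side" or "top"; returns a dict with "color" (420x560x3 uint8, red, green, blue), "fx", "fy", "cx", "cy" (pixels), "world_from_camera" (4x4, takes a point from camera to world coordinates). Camera axes: x right, y up, looking along -z (the intrinsics and any distortion apply to the point x, -y, -z); pixel columns grow to the right and rows downward; lengths in m; the calibration is good to about 2 mm. A picture is of the moment at which its call begins. There is no depth.
- manip.hand_in(): hands the job in; it is judged then, once.
Trained networks look in the newest picture that a camera, given by its name, has taken for a name from the list of things; names that differ only in an ending like _2 or _b are one class to them, and where a whole thing is asked for, a point or a joint stands for the part that bears it (a point fixed in the world has none). Each returns a list of dicts, best first, with "confidence" (0 to 1); they miss things now and then, are a little off and sometimes report something else, mostly with a low value. They report only what shows in the picture. A call takes as long as a camera call. They do not tell look-alikes from the thing itself.
- nets.masks_of(name, camera): "pixels" (420x560 bool, what is visible of it) and "at" ([column, row] in pixels, amid what is visible of it).
The state is a dict: "t": time; "joints": joint angles; "dq": joint speeds; "tau": joint torques, N m; "tcp_pos": TCP position; "orientation": TCP orientation; "ft_force": force on the tool from outside, world axes, zero at the start; "ft_torque": the same for the moment, N m; "opening": finger opening in m; "grip_force": force on a finger pad.
Only numpy, scipy, OpenCV 4.12 (cv2) and the standard library are available. Lean on these libraries where they do the work, as an engineer would, in place of code of your own. Each camera call takes 0.05 s, during which the arm holds its last target. There are 200 camera calls.

TASK

Make up the two kits: put the tall jar and the scoop into the oblong tray, one in each of its two compartments, and the short jar and the check weight together into the round tray, each standing upright, flat on the tray floor. The scoop is in the white bin: lift its hinged clear lid to get it and leave the lid fully shut again afterwards. Set everything down, do not drop it.

Things in the scene. Friction and masses are not known exactly. Their poses are not given: they have to be found in the camera images.
- tall_jar: loose white plastic jar with a grey screw cap, upright cylinder 54 mm diameter, 100 mm high (cap: the top 18 mm, 52 mm diameter), about 0.2 kg; stands on the bench. Origin: centre of its underside, z up.
- short_jar: loose white plastic jar with a grey screw cap, upright cylinder 58 mm diameter, 55 mm high (cap: the top 18 mm, 56 mm diameter), about 0.15 kg; stands on the bench. Origin: centre of its underside, z up.
- weight: loose steel check weight, 0.5 kg: upright cylinder 44 mm diameter and 45 mm high with a neck and a 26 mm diameter knob on top, 63 mm high in all; stands on the bench. Origin: centre of its underside, z up.
- scoop: loose steel scoop inside the bin under the clear lid, ~0.09 kg: upright open cup 50 mm outside diameter, 45 mm high, wall 3 mm, with a flat handle (16 mm wide, 5 mm thick, 38 to 44 mm up) along its +x to 70 mm from the cup axis, at the start within 0.5 rad of the bin's +x. Origin: centre of the cup's underside. In the tray the handle may overhang the low walls; keep it off the neighbour.
- oblong_tray: fixed aluminium tray 200 mm (its x) by 106 mm (its y) by 18 mm high, walls and floor 4 mm, with a 4 mm cross wall at its x = 0 making two equal compartments 94 by 98 mm, centred at its x = +49 and -49 mm. Its x lies within 0.3 rad of the world's x. Origin: centre of its underside.
- round_tray: fixed round aluminium tray, 190 mm outside diameter, 18 mm high, wall 4 mm, floor 4 mm thick, no dividers. Origin: centre of its underside.
- bin: fixed white plastic open box 190 mm (its x) by 220 mm (its y) by 85 mm high, walls and floor 5 mm, covered by the hinged lid. Origin: centre of its underside. Its -x side faces the robot, turned by at most 0.2 rad. The lid's hinge line runs along the bin's y at its x = +95 mm, z = 85 mm.
- lid (a joint): hinge angle of the bin's clear lid (190 by 220 by 5 mm, white edges, 0.15 kg, light hinge on the far side, no spring): 0 = shut, grows as the near edge rises, stop at 1.85 rad. It falls shut by its weight from below about 1.55 rad and stays open against its stop from beyond about 1.65 rad.
- lid_tab (a point): grip point on the lid's tab, a white bar 14 mm wide (bin's y), 10 mm thick, sticking out level 55 mm from the middle of the lid's near edge towards the bin's -x, free below. The point is 38 mm out from the edge, 228 mm from the hinge line, 5 mm above it when shut. Pinched along the bin's y with the fingers down, it swings all the way, turning between the pads.
Not all that is in view belongs to the job. What is shaped like the tall_jar but red is not meant.

How it is judged:
By the outcome, as a careful person would: the job done as asked, in the order asked, and still so for the second after the job is handed in, with the robot touching nothing.
It also fails if it takes over 144 s, if anything falls off the work surface, if the arm or the gripper's body presses on something with over 40 N, if the wrist force passes 120 N, or if a joint passes its speed limit or range.

## Working session

There is one attempt and no reset: what is moved stays moved. The work goes in short steps, Python scripts to look and compute and a tool call to move; the robot and the scene stay as the last step left them, time stands still between calls to the robot, and variables do not carry over. Pictures are saved under pics/ and viewed, at most 14 in all, crops included, and the job is handed in when it is done.

Besides the shell and the picture viewer there is one more tool, called after ">>>" as name(argument=value, ...) on one line, values as JSON. step_arm: Moves the arm, as the interface text tells. Its arguments: {"type":"object","properties":{"motion":{"type":"array","items":{"type":"array","items":{"type":"array","items":{"type":"number"}}}},"grip_force":{"type":"number"}},"required":["motion"]}

```bash
ls; mkdir -p pics; cat > h.py <<'E'
import numpy as np, cv2
from station import manip, vision, nets
def ray(c,px):
    M=np.array(c["world_from_camera"]); 
    d=np.array([(px[0]-c["cx"])/c["fx"],-(px[1]-c["cy"])/c["fy"],-1.0])
    return M[:3,3],M[:3,:3]@d
def at_z(c,px,z):
    o,d=ray(c,px); return o+d*(z-o[2])/d[2]
def proj(c,p):
    M=np.array(c["world_from_camera"]); q=M[:3,:3].T@(np.array(p)-M[:3,3])
    return np.array([c["cx"]+c["fx"]*q[0]/-q[2], c["cy"]-c["fy"]*q[1]/-q[2]])
def save(c,n,crop=None,k=1):
    im=c["color"][:,:,::-1]
    if crop: a,b,e,f=crop; im=im[b:f,a:e]
    cv2.imwrite("pics/"+n,cv2.resize(im,None,fx=k,fy=k,interpolation=cv2.INTER_CUBIC))
E
python3 - <<'E'
from h import *
np.set_printoptions(precision=3,suppress=True)
for n in("top","side"):
    c=vision.camera(n); save(c,n+"0.png",k=1.4)
    print(n,[k for k in c if k not in("color",)],c["fx"],c["cx"],c["cy"],np.array(c["world_from_camera"]))
    for t in "tall_jar short_jar weight scoop oblong_tray round_tray bin lid lid_tab".split():
        for m in nets.masks_of(t,n)[:4]:
            p=m["pixels"]; ys,xs=np.nonzero(p)
            print(t,round(m["confidence"],2),np.round(m["at"]),p.sum(),xs.min(),xs.max(),ys.min(),ys.max(),c["color"][p].mean(0).round(), at_z(c,m["at"],0.0))
print(manip.state()); print(manip.tcp_to_grasp)
E
```

```text
pics
top ['fx', 'fy', 'cx', 'cy', 'world_from_camera'] 407.852517975752 280.7292209577526 209.6653582116015 [[ 0.021  0.989 -0.147  0.361]
 [-1.     0.019 -0.012 -0.021]
 [-0.009  0.148  0.989  0.986]
 [ 0.     0.     0.     1.   ]]
tall_jar 0.95 [389. 273.] 698 371 405 259 283 [81. 80. 79.] [ 0.362 -0.271  0.   ]
tall_jar 0.75 [428. 269.] 792 411 447 258 282 [102.  41.  40.] [ 0.373 -0.362  0.   ]
short_jar 0.73 [262. 232.] 445 250 273 220 243 [90. 90. 90.] [0.453 0.036 0.   ]
weight 0.52 [324. 246.] 280 311 329 238 256 [110. 105. 105.] [ 0.421 -0.116  0.   ]
oblong_tray 0.93 [289. 171.] 3553 264 314 131 214 [145. 144. 143.] [ 0.606 -0.027  0.   ]
oblong_tray 0.67 [321. 247.] 308 309 329 238 256 [108. 103. 103.] [ 0.418 -0.107  0.   ]
oblong_tray 0.37 [264. 231.] 498 249 274 220 245 [89. 89. 88.] [0.456 0.03  0.   ]
round_tray 0.84 [376. 177.] 4810 341 420 142 218 [147. 142. 141.] [ 0.594 -0.243  0.   ]
bin 0.78 [156. 195.] 9611 102 211 147 258 [127. 125. 122.] [0.54 0.3  0.  ]
lid 0.56 [155. 192.] 8687 103 204 147 258 [133. 130. 127.] [0.545 0.303 0.   ]
lid 0.38 [288. 172.] 3533 2
[... 970 characters left out ...]
 0.97 [258. 164.] 4457 209 298 130 200 [100.  97.  89.] [0.55  0.347 0.   ]
lid_tab 0.7 [331. 293.] 3988 290 368 260 322 [126. 118. 112.] [ 0.591 -0.25   0.   ]
lid_tab 0.62 [256. 149.] 2588 210 297 130 175 [120. 115. 106.] [0.563 0.441 0.   ]
{'t': 1.0, 'joints': array([ 1.215,  0.359,  1.51 ,  0.   ,  1.273, -0.115]), 'dq': array([-0.   ,  0.001,  0.001, -0.001, -0.   ,  0.   ]), 'tau': array([  0.001, -52.759, -27.906,  -0.   ,   0.001,   0.   ]), 'tcp_pos': array([0.143, 0.583, 0.231]), 'orientation': array([ 0.12 ,  0.993, -0.   , -0.   ]), 'ft_force': array([ 0.092,  0.566, -0.949]), 'ft_torque': array([ 0.008, -0.002, -0.025]), 'grip_force': 0.0, 'opening': 0.08542864519916993}
0.0187
```

View pics/top0.png

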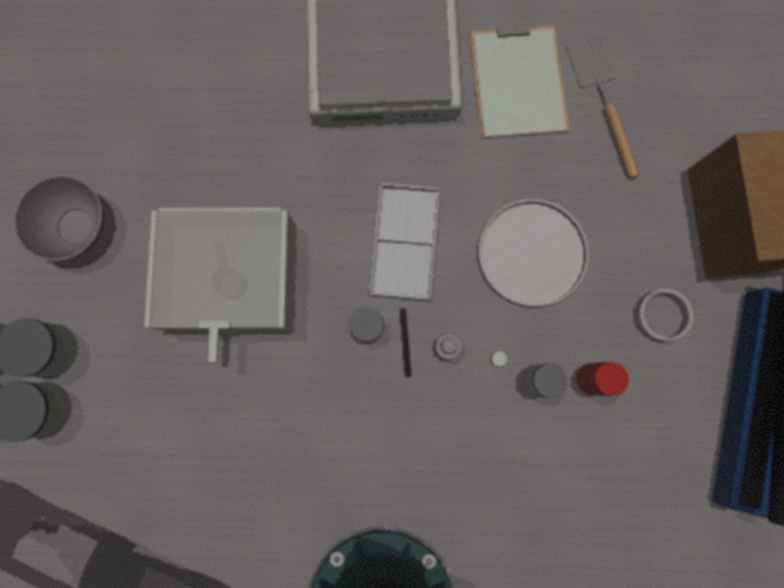

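View pics/side0.png

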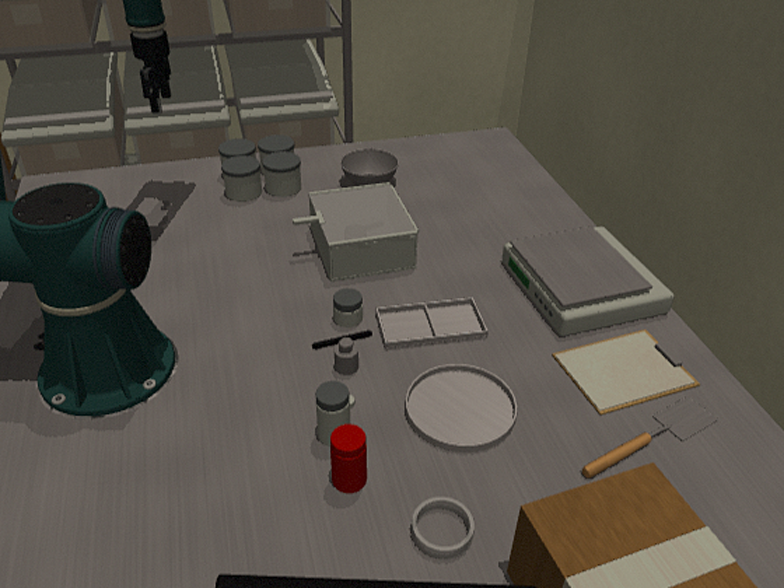

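Top view (picture pixels /1.4): the four jars at far left (≈(15,250)–(15,295)) are too big. The grey-capped jar is at (392,271) and the red one at (432,271). Grey-capped, white-bodied with cap 52 mm fits tall_jar; the red one is excluded. I'll confirm with a crop and fit the known shapes to the masks.

```bash
cat > fit.py <<'E'
from h import *
from scipy.optimize import minimize
def circ(r,z,n=32):
    a=np.linspace(0,2*np.pi,n,endpoint=False); return np.c_[r*np.cos(a),r*np.sin(a),np.full(n,z)]
def box(x0,x1,y0,y1,z0,z1): return np.array([[x,y,z] for x in(x0,x1) for y in(y0,y1) for z in(z0,z1)])
S=dict(tall_jar=[circ(.027,0),circ(.027,.082),circ(.026,.1)],short_jar=[circ(.029,0),circ(.029,.037),circ(.028,.055)],
 weight=[circ(.022,0),circ(.022,.045),circ(.013,.063)],oblong_tray=[box(-.1,.1,-.053,.053,0,.018)],
 round_tray=[circ(.095,0),circ(.095,.018)],bin=[box(-.095,.095,-.11,.11,0,.09)])
def place(P,q):
    P=np.vstack(P); c,s=np.cos(q[2]),np.sin(q[2])
    return np.c_[q[0]+c*P[:,0]-s*P[:,1],q[1]+s*P[:,0]+c*P[:,1],P[:,2]]
def hull(c,P): return cv2.convexHull(np.array([proj(c,p) for p in P],np.float32))
def sil(c,P,k=4):
    m=np.zeros((420*k,560*k),np.uint8); cv2.fillConvexPoly(m,np.round(hull(c,P)*k).astype(int),1); return m
def fit(name,masks,q0,yaw=False):  # masks: list of (cam,boolmask)
    M=[(c,cv2.resize(m.astype(np.uint8),None,fx=4,fy=4,interpolation=0)) for c,m in masks]
    def cost(v):
        q=[v[0],v[1],v[2] if yaw else 0]; P=place(S[name],q); e=0
        for c,m in M:
            s=sil(c,P); e+=1-(s&m).sum()/max((s|m).sum(),1)
        return e/len(M)
    n=3 if yaw else 2; x=np.array(q0[:n],float)
    sim=np.vstack([x]+[x+d for d in np.diag([.012,.012,.1][:n])])
    r=minimize(cost,x,method="Nelder-Mead",options=dict(initial_simplex=sim,xatol=1e-4,fatol=1e-5)); return r.x,r.fun
E
python3 - <<'E'
from fit import *
np.set_printoptions(precision=4,suppress=True)
T=vision.camera("top");Sd=vision.camera("side"); cams=dict(top=T,side=Sd)
vis={k:c["color"].copy() for k,c in cams.items()}
for n,q0,yaw in [("tall_jar",(.36,-.25,0),0),("short_jar",(.44,.04,0),0),("weight",(.42,-.1,0),0),("oblong_tray",(.6,-.02,0),1),("round_tray",(.594,-.245,0),0),("bin",(.54,.27,0),1)]:
    ms=[]
    for k,c in cams.items():
        best=None
        for m in nets.masks_of(n,k):
            col=c["color"][m["pixels"]].mean(0)
            d=np.hypot(*(m["at"]-proj(c,(*q0[:2],.03))))
            if col[0]-col[1]<15 and d<25 and (best is None or d<best[0]): best=(d,m["pixels"])
        if best: ms.append((c,best[1]))
    out=[fit(n,[m],q0,yaw) for m in ms]+[fit(n,ms,q0,yaw)]
    print(n,*[(o[0],round(o[1],3)) for o in out])
    for k,c in cams.items():
        q=list(out[-1][0])+[0]; cv2.polylines(vis[k],[np.round(hull(c,place(S[n],q[:3]))).astype(int)],True,(0,255,0),1)
a=cv2.resize(vis["top"][100:310,80:460],None,fx=2,fy=2)[:,:,::-1]
cv2.imwrite("pics/ov_top.png",a)
b=cv2.resize(vis["side"][90:360,190:390],None,fx=2.2,fy=2.2)[:,:,::-1]; cv2.imwrite("pics/ov_side.png",b)
E
```

```text
tall_jar (array([ 0.3642, -0.2529]), np.float64(0.074)) (array([ 0.3658, -0.2495]), np.float64(0.201)) (array([ 0.3648, -0.2519]), np.float64(0.147))
short_jar (array([0.449 , 0.0339]), np.float64(0.092)) (array([0.4516, 0.038 ]), np.float64(0.052)) (array([0.4502, 0.0345]), np.float64(0.092))
weight (array([ 0.4171, -0.1018]), np.float64(0.068)) (array([ 0.418 , -0.0985]), np.float64(0.151)) (array([ 0.417 , -0.1015]), np.float64(0.115))
oblong_tray (array([ 0.6002, -0.027 , -0.0757]), np.float64(0.023)) (array([ 0.6022, -0.0232, -0.0671]), np.float64(0.035)) (array([ 0.6008, -0.0266, -0.074 ]), np.float64(0.04))
round_tray (array([ 0.5839, -0.2495]), np.float64(0.022)) (array([ 0.5866, -0.247 ]), np.float64(0.025)) (array([ 0.5852, -0.2488]), np.float64(0.033))
bin (array([0.5342, 0.2741, 0.0375]), np.float64(0.041)) (array([0.5345, 0.2776, 0.0225]), np.float64(0.056)) (array([0.534 , 0.275 , 0.0359]), np.float64(0.053))
```

View pics/ov_top.png

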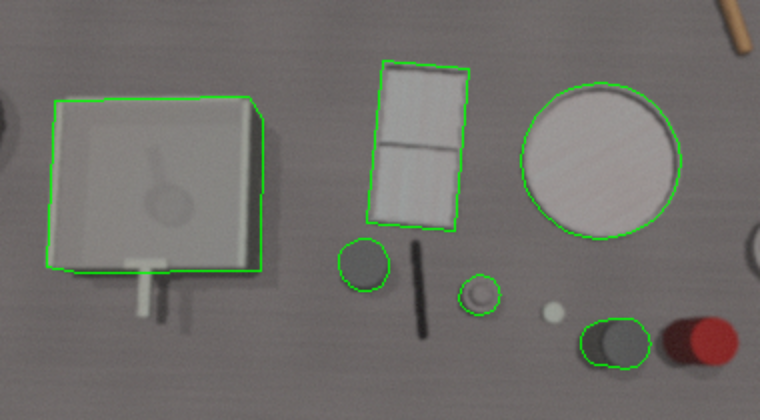

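View pics/ov_side.png

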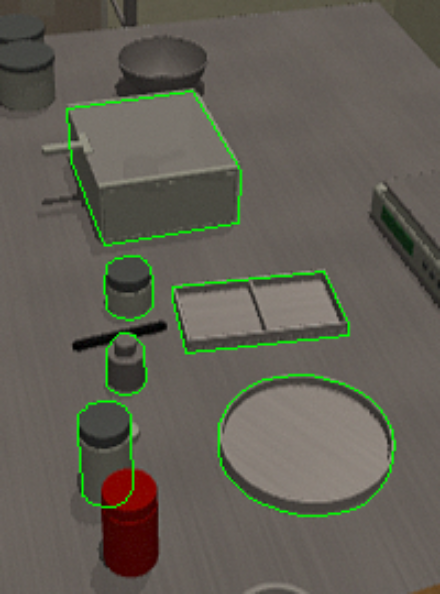

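Overlay: green hulls match all six things. In the enlarged crop, the grey-capped white jar (628,343) is tall_jar and the red one beside it (715,342) is left alone. The scoop lies under the lid with its cup at (168,204) and handle pointing to far left. Next: compute the moves.

```bash
cat > go.py <<'E'
import sys; from h import *
from scipy.spatial.transform import Rotation as Ro
def plan(*wps):
    """wps: (x,y,z,yaw of tool y deg or None) -> tool-frame mm/deg shifts from now"""
    s=manip.state(); R=Ro.from_quat(s["orientation"]).as_matrix(); y=np.degrees(np.arctan2(R[1,1],R[0,1]))
    print("tcp",s["tcp_pos"].round(4),"yaw",round(y,1),"open",round(s["opening"],4),"j",s["joints"].round(2),"t",s["t"],"f",s["ft_force"].round(1))
    for w in wps:
        d=R.T@(np.array(w[:3])-s["tcp_pos"])*1000
        sp=0 if w[3] is None else -((w[3]-y+90)%180-90)
        print(w,"->",d.round(1),round(sp,1))
E
python3 -c "
from go import *
plan((.48,.25,.25,0),(.45,-.2,.25,0),(.365,-.252,.2,0),(.365,-.252,.043,0))"
```

```text
tcp [0.1431 0.5827 0.2313] yaw 76.2 open 0.0855 j [ 1.21  0.36  1.51 -0.    1.27 -0.12] t 1.7 f [-0.8 -0.  -0.5]
(0.48, 0.25, 0.25, 0) -> [-406.5 -242.7  -18.7] 76.2
(0.45, -0.2, 0.25, 0) -> [-484.7 -686.9  -18.7] 76.2
(0.365, -0.252, 0.2, 0) -> [-414.6 -757.6   31.3] 76.2
(0.365, -0.252, 0.043, 0) -> [-414.6 -757.6  188.3] 76.2
```

>>> step_arm(motion=[[[-200,-120,-19,30,1],[-406,-243,-19,60,1],[-406,-243,-19,76,1],[-406,-243,-19,76,1],[-406,-243,-19,76,1],[-406,-243,-19,76,1],[-406,-243,-19,76,1],[-406,-243,-19,76,1],[-430,-400,-19,76,1],[-484,-687,-19,76,1],[-484,-687,-19,76,1],[-484,-687,-19,76,1],[-484,-687,-19,76,1],[-484,-687,-19,76,1],[-484,-687,-19,76,1],[-484,-687,-19,76,1],[-415,-758,31,76,1],[-415,-758,31,76,1],[-415,-758,31,76,1],[-415,-758,31,76,1]]], grip_force=40)

```text
t: 4.2
tcp_pos: [0.3661, -0.2521, 0.2007]
orientation: [0.706, 0.708, 0.0, 0.0]
ft_force: [0.8, -0.0, -0.7]
opening: 0.0853
grip_force: 0.0
```

```bash
python3 -c "
from go import *
plan((.365,-.252,.043,0))"
```

```text
tcp [ 0.3661 -0.2521  0.2007] yaw 0.2 open 0.0853 j [-0.76  0.17  1.87  0.    1.1  -0.76] t 4.2 f [ 0.8 -0.  -0.7]
(0.365, -0.252, 0.043, 0) -> [ 1.000e-01 -1.200e+00  1.577e+02] 0.2
```

>>> step_arm(motion=[[[0,-1,50,0,1],[0,-1,95,0,1],[0,-1,130,0,1],[0,-1,157,0,1],[0,-1,157,0,1],[0,-1,157,0,-0.2],[0,-1,157,0,-0.2],[0,-1,157,0,-0.2],[0,-1,157,0,-0.2],[0,-1,157,0,-0.2],[0,-1,157,0,-0.2],[0,-1,157,0,-0.2]]], grip_force=40)

```text
t: 5.7
tcp_pos: [0.3655, -0.2532, 0.0448]
orientation: [0.706, 0.708, 0.0, 0.002]
ft_force: [-0.6, 2.0, 6.3]
opening: 0.0531
grip_force: 41.2
```

```bash
python3 -c "
from go import *
q=np.array([.6008,-.0266]); c,s=np.cos(-.074),np.sin(-.074); R=np.array([[c,-s],[s,c]])
p=q+R@[-.049,0]; print(p,q+R@[.049,0])
plan((.365,-.252,.2,0),(.45,-.12,.2,0),(*p,.2,-4),(*p,.048,-4))"
```

```text
[ 0.5519341  -0.02297731] [ 0.6496659  -0.03022269]
tcp [ 0.3655 -0.2532  0.0448] yaw 0.2 open 0.0531 j [-0.76  0.42  2.03  0.    0.68 -0.77] t 5.7 f [-0.6  2.   6.3]
(0.365, -0.252, 0.2, 0) -> [ 9.000e-01 -1.000e-01 -1.552e+02] 0.2
(0.45, -0.12, 0.2, 0) -> [ 132.6   85.3 -155.2] 0.2
(np.float64(0.5519341007885814), np.float64(-0.02297730842335709), 0.2, -4) -> [ 229.3  187.6 -155.1] 4.2
(np.float64(0.5519341007885814), np.float64(-0.02297730842335709), 0.048, -4) -> [229.6 187.2  -3.1] 4.2
```

>>> step_arm(motion=[[[0,0,-15,0,-0.2],[0,0,-50,0,-0.2],[0,0,-100,0,-0.2],[0,0,-140,0,-0.2],[30,20,-155,0,-0.2],[60,40,-155,0,-0.2],[95,65,-155,0,-0.2],[130,95,-155,2,-0.2],[165,125,-155,4,-0.2],[200,160,-155,4,-0.2],[220,180,-155,4,-0.2],[229,187,-150,4,-0.2],[229,187,-115,4,-0.2],[229,187,-75,4,-0.2],[229,187,-40,4,-0.2],[229,187,-20,4,-0.2],[229,187,-10,4,-0.2],[229,187,-10,4,-0.2]]])

```text
t: 7.95
tcp_pos: [0.5499, -0.0231, 0.0531]
orientation: [0.73, 0.683, -0.0, -0.0]
ft_force: [-0.0, -0.1, -1.4]
opening: 0.0528
grip_force: 42.6
```

```bash
python3 -c "
from go import *
from fit import *
plan((.5519,-.0230,.0478,-4))
for n in('top','side'):
    c=vision.camera(n); save(c,n+'1.png',(190,90,350,260),2.3 if n=='top' else 2.3)
a=cv2.imread('pics/top1.png');b=cv2.imread('pics/side1.png');cv2.imwrite('pics/both1.png',np.hstack([a,b]))
"
```

```text
tcp [ 0.5499 -0.0231  0.0531] yaw -3.8 open 0.0528 j [-0.17  0.51  1.79 -0.    0.84 -0.1 ] t 7.95 f [-0.  -0.1 -1.4]
(0.5519, -0.023, 0.0478, -4) -> [0.3 2.  5.3] 0.2
```

View pics/both1.png

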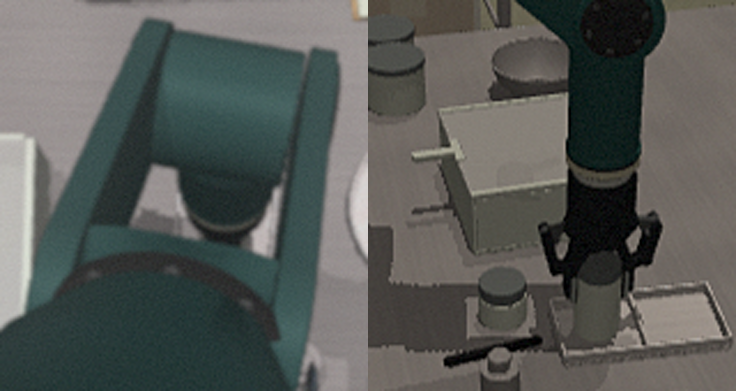

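Side view: jar upright in the grip at (600,300), over the left compartment. I'll lower the last few mm.

>>> step_arm(motion=[[[0,2,2,0,-0.2],[0,2,3,0,-0.2],[0,2,4,0,-0.2],[0,2,4.5,0,-0.2],[0,2,4.5,0,-0.2]]])

```text
t: 8.68
tcp_pos: [0.5525, -0.0229, 0.049]
orientation: [0.73, 0.683, -0.0, 0.0]
ft_force: [-2.1, 1.0, 1.3]
opening: 0.053
grip_force: 42.8
```

>>> step_arm(motion=[[[0,0,0.3,0,-0.2],[0,0,0.3,0,0.3],[0,0,0.3,0,0.6],[0,0,0.3,0,0.6],[0,0,0.3,0,0.6],[0,0,-20,0,0.6],[0,0,-60,0,0.6],[0,0,-120,0,0.6],[0,0,-180,0,0.6],[0,0,-200,0,0.6],[0,0,-200,0,0.6]]])

```text
t: 10.05
tcp_pos: [0.5537, -0.0231, 0.2507]
orientation: [0.73, 0.683, 0.001, 0.002]
ft_force: [-0.5, -0.4, -0.1]
opening: 0.0683
grip_force: 0.0
```

```bash
python3 -c "
from go import *
b=np.array([.534,.275]);a=.036;u=np.array([np.cos(a),np.sin(a)])
p=b-.133*u;print(p)
plan((.45,.15,.25,92),(*p,.2,92),(*p,.071,92))
for n in('top','side'):
  c=vision.camera(n); print(n,proj(c,(*p,.09)))
  for m in nets.masks_of('tall_jar',n): print(m['confidence'],m['at'])
"
```

```text
[0.40108617 0.27021303]
tcp [ 0.5537 -0.0231  0.2507] yaw -3.8 open 0.0683 j [-0.17  0.27  1.59 -0.    1.28 -0.1 ] t 10.05 f [-0.5 -0.4 -0.1]
(0.45, 0.15, 0.25, 92) -> [ 1.659e+02 -1.150e+02  1.000e-01] 84.2
(np.float64(0.4010861746925301), np.float64(0.2702130341409854), 0.2, 92) -> [ 282.6 -171.9   49.8] 84.2
(np.float64(0.4010861746925301), np.float64(0.2702130341409854), 0.071, 92) -> [ 282.7 -172.5  178.8] 84.2
top [152.30271896 249.48331718]
0.94 [429.2, 270.5]
0.74 [290.9, 195.2]
side [215.15124031 158.24258175]
0.62 [250.2, 327.5]
0.58 [291.5, 215.4]
```

>>> step_arm(motion=[[[20,-20,0,-10,0],[60,-50,0,-20,0],[110,-80,0,-30,0],[166,-115,0,-40,0],[200,-130,0,-50,0],[240,-150,20,-60,0],[283,-172,50,-70,0],[283,-172,50,-80,0],[283,-172,50,-90,0],[283,-172,50,-96,0],[283,-172,50,-96,0],[283,-172,50,-96,0]]])

```text
t: 11.75
tcp_pos: [0.3992, 0.2706, 0.198]
orientation: [-0.018, 1.0, -0.0, -0.001]
ft_force: [-0.8, -0.2, -0.3]
opening: 0.0425
grip_force: 0.0
```

```bash
python3 -c "
from go import *
plan((.4011,.2702,.071,92))
"
```

```text
tcp [0.3992 0.2706 0.198 ] yaw 92.1 open 0.0425 j [ 0.45  0.23  1.8  -0.    1.12 -1.15] t 11.75 f [-0.8 -0.2 -0.3]
(0.4011, 0.2702, 0.071, 92) -> [ -2.1  -0.4 127. ] 0.1
```

>>> step_arm(motion=[[[-2,0,50,0,0],[-2,0,95,0,0],[-2,0,120,0,0],[-2,0,127,0,0],[-2,0,127,0,0],[-2,0,127,0,-1],[-2,0,127,0,-1],[-2,0,127,0,-1],[-2,0,127,0,-1],[-2,0,127,0,-1],[-2,0,127,0,-1]]], grip_force=30)

```text
t: 13.12
tcp_pos: [0.4025, 0.2716, 0.0729]
orientation: [-0.019, 1.0, 0.001, 0.001]
ft_force: [-0.1, 1.2, 8.0]
opening: 0.0135
grip_force: 31.3
```

```bash
python3 -c "
from go import *
plan()
r=np.hypot(.228,.005);a0=np.arctan2(.005,.228)
for t in np.arange(.1,1.81,.1):
  print(round(t,2),[round(v*1000) for v in(-(r*np.cos(a0)-r*np.cos(a0+t)), -(r*np.sin(a0+t)-.005))])
"
```

```text
tcp [0.4025 0.2716 0.0729] yaw 92.2 open 0.0135 j [ 0.45  0.41  1.92  0.    0.8  -1.16] t 13.125 f [-0.1  1.2  8. ]
0.1 [-2, -23]
0.2 [-6, -45]
0.3 [-12, -67]
0.4 [-20, -88]
0.5 [-30, -109]
0.6 [-43, -128]
0.7 [-57, -146]
0.8 [-73, -162]
0.9 [-90, -177]
1.0 [-109, -190]
1.1 [-129, -200]
1.2 [-150, -209]
1.3 [-172, -216]
1.4 [-194, -221]
1.5 [-217, -223]
1.6 [-240, -223]
1.7 [-262, -220]
1.8 [-285, -216]
```

>>> step_arm(motion=[[[-1,0,-11,0,-1],[-2,0,-23,0,-1],[-6,0,-45,0,-1],[-12,0,-67,0,-1],[-20,0,-88,0,-1],[-30,0,-109,0,-1],[-43,0,-128,0,-1],[-57,0,-146,0,-1],[-73,0,-162,0,-1],[-90,0,-177,0,-1],[-109,0,-190,0,-1],[-129,0,-200,0,-1],[-150,0,-209,0,-1],[-172,0,-216,0,-1]]])

```text
t: 14.88
tcp_pos: [0.572, 0.2752, 0.2877]
orientation: [-0.019, 1.0, -0.002, -0.002]
ft_force: [-0.5, -2.8, -5.4]
opening: 0.0134
grip_force: 35.2
```

```bash
python3 -c "
from go import *
plan()"
```

```text
tcp [0.572  0.2752 0.2877] yaw 92.2 open 0.0134 j [ 0.34  0.37  1.35 -0.    1.43 -1.27] t 14.875 f [-0.5 -2.8 -5.4]
```

>>> step_arm(motion=[[[-11,0,-3,0,-1],[-22,0,-5,0,-1],[-34,0,-6,0,-1],[-45,0,-7,0,-1],[-57,0,-7,0,-1],[-68,0,-7,0,-1],[-79,0,-6,0,-1],[-90,0,-4,0,-1],[-101,0,-2,0,-1],[-106,0,-1,0,-1],[-106,0,-1,0,-1]]])

```text
t: 16.25
tcp_pos: [0.6791, 0.2776, 0.289]
orientation: [-0.018, 1.0, -0.003, -0.001]
ft_force: [-0.5, -10.4, 1.7]
opening: 0.0135
grip_force: 40.2
```

>>> step_arm(motion=[[[0,0,0,0,-0.4],[0,0,0,0,-0.1],[0,0,0,0,0],[0,0,0,0,0],[0,0,-20,0,0],[0,0,-50,0,0],[0,0,-80,0,0],[40,40,-80,0,0],[80,90,-80,0,0],[120,150,-80,0,0],[120,200,-80,0,0],[120,250,-80,0,0],[120,250,-80,0,0]]])

```text
t: 17.88
tcp_pos: [0.5483, 0.5307, 0.3675]
orientation: [-0.022, 1.0, 0.0, -0.001]
ft_force: [0.4, -1.3, 0.4]
opening: 0.0427
grip_force: 0.0
```

```bash
python3 -c "
from go import *
plan()
T=vision.camera('top');S=vision.camera('side');save(T,'t2.png',(90,110,230,270),3);save(S,'s2.png',(190,60,330,220),3)
cv2.imwrite('pics/both2.png',np.hstack([cv2.imread('pics/t2.png')[:480,:390],cv2.imread('pics/s2.png')[:480,:390]]))
for c,n in((T,'top'),(S,'side')):
  for o in('scoop','lid','tall_jar'):
    for m in nets.masks_of(o,n)[:2]:
      p=m['pixels'];ys,xs=np.nonzero(p);print(n,o,m['confidence'],m['at'],p.sum(),xs.min(),xs.max(),ys.min(),ys.max())
"
```

```text
tcp [0.5483 0.5307 0.3675] yaw 92.5 open 0.0427 j [ 0.68  0.54  0.89  0.    1.71 -0.94] t 17.875 f [ 0.4 -1.3  0.4]
top lid 0.9 [140.5, 118.7] 6534 71 205 70 151
top tall_jar 0.76 [289.0, 188.6] 604 275 299 173 202
top tall_jar 0.65 [427.7, 269.1] 763 411 448 258 282
side scoop 0.6 [254.5, 165.9] 263 245 272 158 174
side scoop 0.19 [246.5, 219.1] 474 238 258 207 232
side lid 0.69 [302.5, 118.5] 2206 279 321 75 166
side lid 0.51 [313.5, 228.9] 1802 268 348 212 248
side tall_jar 0.63 [292.0, 219.7] 773 280 300 198 238
side tall_jar 0.56 [250.6, 328.0] 1187 236 262 302 352
```

View pics/both2.png

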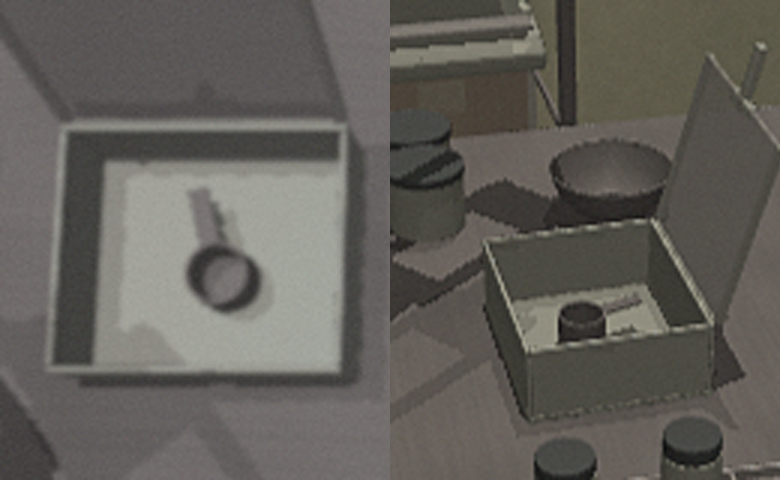

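The lid stands open and the scoop is clear: top crop shows the rim centre at ≈(220,276) and handle tip at ≈(201,190). Side crop shows the cup at (582,320).

```bash
python3 -c "
from fit import *
from go import plan
np.set_printoptions(precision=4,suppress=True)
T=vision.camera('top');S_=vision.camera('side')
g=lambda x,y:(90+(x+.5)/3-.5,110+(y+.5)/3-.5)
c=at_z(T,g(220,276),.05);h=at_z(T,g(201,190),.049);print(c,h,np.degrees(np.arctan2(*(h-c)[1::-1])),np.hypot(*(h-c)[:2]))
# model fit: darkness in top crop
im=cv2.cvtColor(T['color'],cv2.COLOR_RGB2GRAY)
f=np.zeros((420,560),bool);f[178:222,145:180]=im[178:222,145:180]<115
print(im[185:220:6,140:185:4])
m=nets.masks_of('scoop','side')[0]['pixels']
S['cup']=[circ(.025,.005),circ(.025,.05)]
ys,xs=np.nonzero(m);print('side top row',ys.min(),'model',hull(S_,place(S['cup'],(*c[:2],0)))[:,0].min(0),hull(S_,place(S['cup'],(*c[:2],0)))[:,0].max(0))
print(proj(S_,(*c[:2],.05)),proj(S_,h))
"
```

```text
[0.5144 0.2657 0.05  ] [0.5829 0.2854 0.049 ] 16.032601782078064 0.07120387902924545
[[162 162 162 162 118 118 118 144 164 163 162 163]
 [162 162 164 163 137  92  96 137 160 162 165 164]
 [163 162 163 125  48  71  99 100  73 154 162 162]
 [161 159 163 105  60 104 116 116  74  83 155 163]
 [163 162 161 160 115 101 114  70  54 133 145 163]
 [162 163 163 162 161 163 149 140 144 153 164 161]]
side top row 157 model [244.5354 161.214 ] [260.8277 182.2003]
[252.6562 165.5651] [272.5743 159.7903]
```

```bash
python3 -c "
from go import *
plan((.515,.266,.30,106),(.515,.266,.15,106),(.515,.266,.022,106))"
```

```text
tcp [0.5502 0.5262 0.3691] yaw 92.2 open 0.0428 j [ 0.67  0.54  0.89 -0.    1.71 -0.94] t 18.425 f [-0.1  0.   0.7]
(0.515, 0.266, 0.3, 106) -> [  45.  -258.7   69. ] -13.8
(0.515, 0.266, 0.15, 106) -> [  45.  -258.7  219. ] -13.8
(0.515, 0.266, 0.022, 106) -> [  45.  -258.7  347. ] -13.8
```

>>> step_arm(motion=[[[45,-50,20,-7,0.6],[45,-110,50,-14,0.6],[45,-170,69,-14,0.6],[45,-220,69,-14,0.6],[45,-250,80,-14,0.6],[45,-259,110,-14,0.6],[45,-259,160,-14,0.6],[45,-259,210,-14,0.6],[45,-259,250,-14,0.6],[45,-259,269,-14,0.6],[45,-259,269,-14,0.6],[45,-259,269,-14,0.6]]])

```text
t: 19.92
tcp_pos: [0.5158, 0.2665, 0.1008]
orientation: [-0.141, 0.99, 0.0, 0.001]
ft_force: [0.3, 0.6, 0.3]
opening: 0.0686
grip_force: 0.0
```

```bash
python3 -c "
from go import *
plan((.515,.266,.022,106))"
```

```text
tcp [0.5158 0.2665 0.1008] yaw 106.2 open 0.0686 j [ 0.36  0.48  1.69 -0.    0.97 -1.5 ] t 19.925 f [0.3 0.6 0.3]
(0.515, 0.266, 0.022, 106) -> [ 1.  -0.3 78.8] 0.2
```

>>> step_arm(motion=[[[1,0,30,0,0.6],[1,0,55,0,0.6],[1,0,72,0,0.6],[1,0,79,0,0.6],[1,0,79,0,0.6],[1,0,79,0,-0.3],[1,0,79,0,-0.3],[1,0,79,0,-0.3],[1,0,79,0,-0.3],[1,0,79,0,-0.3],[1,0,79,0,-0.3]]], grip_force=35)

```text
t: 21.3
tcp_pos: [0.5147, 0.2663, 0.022]
orientation: [-0.141, 0.99, 0.0, 0.001]
ft_force: [-0.8, 0.4, 6.7]
opening: 0.0495
grip_force: 36.4
```

```bash
python3 -c "
from go import *
plan((.515,.266,.25,106),(.52,.1,.25,96),(.6497,-.0302,.25,85.8),(.6497,-.0302,.03,85.8))"
```

```text
tcp [0.5147 0.2663 0.022 ] yaw 106.2 open 0.0495 j [ 0.36  0.59  1.75  0.    0.81 -1.5 ] t 21.3 f [-0.8  0.4  6.7]
(0.515, 0.266, 0.25, 106) -> [  -0.6   -0.4 -228. ] 0.2
(0.52, 0.1, 0.25, 96) -> [  40.9 -161.2 -228.1] 10.2
(0.6497, -0.0302, 0.25, 85.8) -> [ -47.3 -322.4 -228. ] 20.4
(0.6497, -0.0302, 0.03, 85.8) -> [ -46.9 -322.4   -8. ] 20.4
```

>>> step_arm(motion=[[[0,0,-10,0,-0.3],[0,0,-40,0,-0.3],[0,0,-90,0,-0.3],[0,0,-140,0,-0.3],[0,0,-190,0,-0.3],[0,0,-220,0,-0.3],[10,-35,-228,0,-0.3],[20,-75,-228,5,-0.3],[30,-115,-228,10,-0.3],[35,-155,-228,15,-0.3],[20,-195,-228,20,-0.3],[0,-235,-228,20,-0.3],[-25,-280,-228,20,-0.3],[-42,-312,-228,20,-0.3],[-47,-322,-220,20,-0.3],[-47,-322,-180,20,-0.3],[-47,-322,-130,20,-0.3],[-47,-322,-80,20,-0.3],[-47,-322,-40,20,-0.3],[-47,-322,-20,20,-0.3]]])

```text
t: 23.8
tcp_pos: [0.6463, -0.0291, 0.0385]
orientation: [0.033, 0.999, 0.0, -0.002]
ft_force: [0.3, 0.0, -0.9]
opening: 0.0495
grip_force: 36.6
```

```bash
python3 -c "
from go import *
plan((.6497,-.0302,.0215,85.8))
c=vision.camera('side'); save(c,'s3.png',(190,90,370,270),2.6)"
```

```text
tcp [ 0.6463 -0.0291  0.0385] yaw 86.2 open 0.0495 j [-0.15  0.63  1.57  0.    0.94 -1.66] t 23.8 f [ 0.3  0.  -0.9]
(0.6497, -0.0302, 0.0215, 85.8) -> [-3.5 -0.9 17. ] 0.4
```

View pics/s3.png

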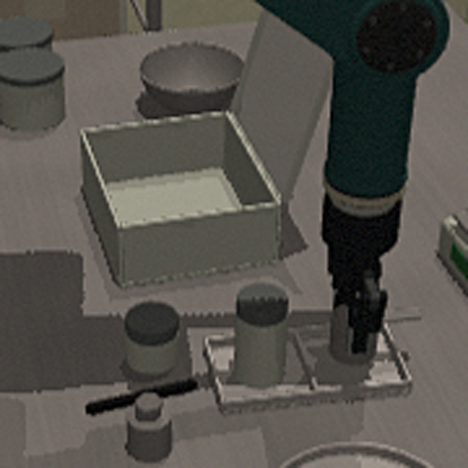

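The jar stands upright in the left compartment at (262,335), and the scoop hangs over the right one with its handle pointing away at (405,315). Lowering it.

>>> step_arm(motion=[[[-3,-1,8,0,-0.3],[-3,-1,13,0,-0.3],[-3,-1,15,0,-0.3],[-3,-1,16,0,-0.3],[-3,-1,16.5,0,-0.3],[-3,-1,16.5,0,-0.3]]])

```text
t: 24.6
tcp_pos: [0.6519, -0.0313, 0.0245]
orientation: [0.033, 0.999, -0.0, 0.0]
ft_force: [0.2, 0.9, -0.8]
opening: 0.0497
grip_force: 36.6
```

>>> step_arm(motion=[[[2,0,1,0,-0.3],[2,0,2,0,-0.3],[2,0,2.5,0,-0.3],[2,0,2.5,0,-0.3]]])

```text
t: 25.1
tcp_pos: [0.6498, -0.0312, 0.0217]
orientation: [0.033, 0.999, -0.0, -0.0]
ft_force: [-0.3, 0.5, -1.5]
opening: 0.0498
grip_force: 36.6
```

>>> step_arm(motion=[[[0,0,0.5,0,-0.3],[0,0,1,0,-0.3],[0,0,1.3,0,-0.3],[0,0,1.3,0,-0.3]]])

```text
t: 25.6
tcp_pos: [0.6499, -0.0312, 0.021]
orientation: [0.033, 0.999, -0.0, 0.0]
ft_force: [-1.2, -0.1, 5.3]
opening: 0.0499
grip_force: 37.1
```

>>> step_arm(motion=[[[0,0,0,0,-0.3],[0,0,0,0,0.3],[0,0,0,0,0.45],[0,0,0,0,0.45],[0,0,0,0,0.45],[0,0,-15,0,0.45],[0,0,-50,0,0.3],[0,0,-110,0,0],[0,0,-170,0,0],[0,0,-230,0,0],[0,0,-290,0,0],[0,0,-330,0,0],[0,0,-340,0,0],[0,0,-340,0,0]]])

```text
t: 27.35
tcp_pos: [0.6497, -0.0311, 0.361]
orientation: [0.033, 0.999, -0.0, 0.0]
ft_force: [-0.6, -0.5, -1.0]
opening: 0.0423
grip_force: 0.0
```

```bash
python3 -c "
from go import *
b=np.array([.534,.275]);a=.036;u=np.array([np.cos(a),np.sin(a)])
def tab(t,off=0):
  r=.228+off
  k=.095-r*np.cos(t)+.005*-np.sin(t)*-1*0
  x=.095-r*np.cos(t)-(-.005*np.sin(t)) ; z=.085+r*np.sin(t)+.005*np.cos(t)
  return (*(b+x*u),z)
T=vision.camera('top');S=vision.camera('side')
for t in(1.75,1.8,1.85): print(t,np.round(tab(t),4),proj(S,tab(t)),'tip',proj(S,tab(t,.017)),proj(T,tab(t,.017)))
g=tab(1.85)
plan((g[0],g[1],.40,92),(g[0],g[1],g[2]-.019,92))
save(T,'t4.png',(60,0,340,250),1.6);save(S,'s4.png',(220,50,360,270),1.8)
A=cv2.imread('pics/t4.png')[:390];B=cv2.imread('pics/s4.png')[:390]
h=min(len(A),len(B));cv2.imwrite('pics/both4.png',np.hstack([A[:h],B[:h]]))
"
```

```text
1.75 [0.6745 0.2801 0.3085] [304.97444447  79.54776832] tip [306.27188928  73.84696544] [113.64204108  81.66700829]
1.8 [0.6856 0.2805 0.3059] [308.58991623  79.99140791] tip [310.17942081  74.33848173] [114.60595662  75.90349861]
1.85 [0.6965 0.2809 0.3028] [312.12688071  80.6195781 ] tip [314.00015416  75.03053414] [115.69298614  70.45830084]
tcp [ 0.6488 -0.031   0.3586] yaw 86.2 open 0.0426 j [-0.15  0.36  1.21 -0.    1.58 -1.66] t 27.45 f [-0.2  0.3 -0.3]
(np.float64(0.6965355723355537), np.float64(0.2808538096683759), 0.4, 92) -> [-26.8 314.3 -41.4] -5.8
(np.float64(0.6965355723355537), np.float64(0.2808538096683759), np.float64(0.2837927950442458), 92) -> [-27.2 314.3  74.8] -5.8
```

View pics/both4.png

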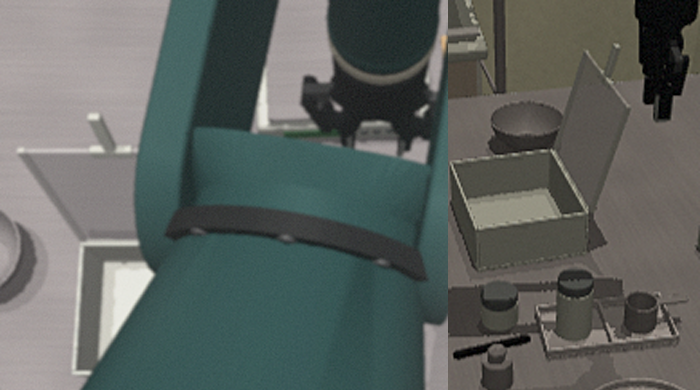

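Side: tab tip at (614,46), lid leaning on its stop; scoop sits upright at (641,312), handle to the right and clear of the jar. Top: tab tip at (95,115), which puts the tab ≈5 mm lower in y than modelled, so bin yaw ≈0.013–0.02. I'll regrip at y≈0.275.

```bash
python3 -c "
from go import *
plan((.694,.275,.42,91),(.694,.275,.30,91))"
```

```text
tcp [ 0.6488 -0.031   0.3586] yaw 86.2 open 0.0426 j [-0.15  0.36  1.21 -0.    1.58 -1.66] t 27.45 f [-0.2  0.3 -0.3]
(0.694, 0.275, 0.42, 91) -> [-24.6 308.3 -61.4] -4.8
(0.694, 0.275, 0.3, 91) -> [-25.  308.3  58.6] -4.8
```

>>> step_arm(motion=[[[0,20,-40,0,0.2],[0,60,-61,-2,0.2],[-10,120,-61,-5,0.2],[-15,180,-61,-5,0.2],[-20,240,-61,-5,0.2],[-25,290,-61,-5,0.2],[-25,308,-61,-5,0.2],[-25,308,-61,-5,0.2],[-25,308,-61,-5,0.2],[-25,308,-61,-5,0.2]]])

```text
t: 28.7
tcp_pos: [0.6954, 0.2726, 0.4218]
orientation: [-0.009, 1.0, -0.0, 0.0]
ft_force: [0.5, 0.1, -0.2]
opening: 0.0512
grip_force: 0.0
```

```bash
python3 -c "
from go import *
plan((.694,.275,.286,91))
c=vision.camera('side');save(c,'s5.png',(230,20,390,160),4)"
```

```text
tcp [0.6954 0.2726 0.4218] yaw 91.1 open 0.0512 j [ 0.28  0.51  0.83 -0.    1.81 -1.31] t 28.7 f [ 0.5  0.1 -0.2]
(0.694, 0.275, 0.286, 91) -> [  1.3   2.5 135.8] 0.1
```

View pics/s5.png

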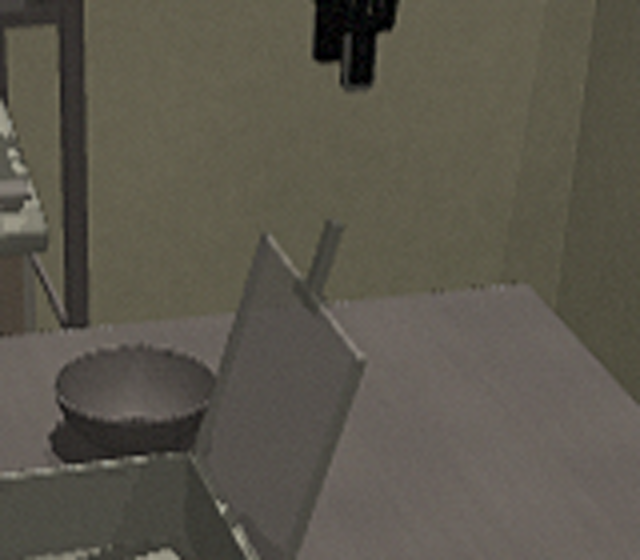

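Fingers straddle at (343,74), tab tip below at (333,225) — aligned. Descend and pinch.

>>> step_arm(motion=[[[1,2,50,0,0.2],[1,2,95,0,0.2],[1,2,122,0,0.2],[1,2,135,0,0.2],[1,2,135,0,0.2],[1,2,135,0,-1],[1,2,135,0,-1],[1,2,135,0,-1],[1,2,135,0,-1],[1,2,135,0,-1],[1,2,135,0,-1]]], grip_force=30)

```text
t: 30.12
tcp_pos: [0.695, 0.2776, 0.2884]
orientation: [-0.011, 1.0, 0.001, 0.002]
ft_force: [0.4, 4.1, 6.4]
opening: 0.0134
grip_force: 32.4
```

```bash
python3 -c "
from go import *
plan()
r=np.hypot(.228,.005);a0=np.arctan2(.005,.228);t0=1.84
P=lambda t:np.array([-.228*np.cos(t)+.005*np.sin(t),.228*np.sin(t)+.005*np.cos(t)])
for t in np.arange(1.74,-.01,-.1): 
  d=(P(t)-P(t0))*1000;print(round(t,2),[round(-d[0]),round(-d[1])])
d=(P(0)-P(t0))*1000;print(-d)
"
```

```text
tcp [0.695  0.2776 0.2884] yaw 91.2 open 0.0134 j [ 0.29  0.54  1.07  0.    1.53 -1.31] t 30.125 f [0.4 4.1 6.4]
1.74 [22, -5]
1.64 [45, -9]
1.54 [67, -10]
1.44 [90, -8]
1.34 [113, -5]
1.24 [135, 1]
1.14 [156, 9]
1.04 [177, 19]
0.94 [196, 31]
0.84 [214, 45]
0.74 [230, 61]
0.64 [245, 78]
0.54 [258, 97]
0.44 [270, 117]
0.34 [279, 138]
0.24 [286, 159]
0.14 [291, 182]
0.04 [293, 204]
[293.45967862 213.45830374]
```

>>> step_arm(motion=[[[11,1,-3,0,-1],[22,1,-5,0,-1],[34,1,-7,0,-1],[45,1,-9,0,-1],[67,1,-10,0,-1],[90,1,-8,0,-1],[113,1,-5,0,-1],[135,1,1,0,-1],[156,1,9,0,-1],[177,1,19,0,-1],[196,1,31,0,-1],[214,1,45,0,-1],[230,1,61,0,-1],[245,1,78,0,-1],[258,1,97,0,-1],[270,1,117,0,-1],[279,1,138,0,-1],[286,1,159,0,-1],[289,1,173,0,-1],[291,1,186,0,-1]]])

```text
t: 32.62
tcp_pos: [0.4, 0.2714, 0.0995]
orientation: [-0.01, 1.0, 0.0, -0.002]
ft_force: [-4.7, 7.5, 1.3]
opening: 0.0136
grip_force: 34.4
```

```bash
python3 -c "
from go import *
plan((.4025,.2716,.0729,91))"
```

```text
tcp [0.4    0.2714 0.0995] yaw 91.2 open 0.0136 j [ 0.45  0.37  1.9   0.    0.88 -1.14] t 32.625 f [-4.7  7.5  1.3]
(0.4025, 0.2716, 0.0729, 91) -> [-2.6  0.1 26.6] 0.2
```

>>> step_arm(motion=[[[-1,1,8,0,-1],[-2,1,14,0,-1],[-2,2,20,0,-1],[-2,2,24,0,-1],[-2,2,27,0,-1],[-2,2,27,0,-1],[-2,2,27,0,-1]]])

```text
t: 33.5
tcp_pos: [0.3983, 0.2714, 0.0719]
orientation: [-0.01, 1.0, -0.002, -0.006]
ft_force: [-10.5, 2.2, 1.1]
opening: 0.0133
grip_force: 34.1
```

>>> step_arm(motion=[[[-4,0,1,0,-1],[-4,0,2,0,-1],[-4,0,2,0,-1],[-4,0,2,0,-0.3],[-4,0,2,0,0.1],[-4,0,2,0,0.1],[-4,0,2,0,0.1],[-4,0,-15,0,0.1],[-4,0,-50,0,0.1],[-4,0,-100,0,0.1],[-4,0,-150,0,0.1],[-4,0,-170,0,0.1],[-4,0,-170,0,0.1]]])

```text
t: 35.12
tcp_pos: [0.4104, 0.274, 0.2452]
orientation: [-0.01, 1.0, 0.001, 0.002]
ft_force: [0.4, -0.4, 0.1]
opening: 0.0469
grip_force: 0.0
```

```bash
python3 -c "
from go import *
plan((.45,.036,.2,90),(.45,.036,.022,90))
T=vision.camera('top');S=vision.camera('side');save(S,'s6.png',(190,90,370,270),2.2);save(T,'t6.png',(90,120,250,300),2.2)
cv2.imwrite('pics/both6.png',np.hstack([cv2.imread('pics/t6.png'),cv2.imread('pics/s6.png')]))"
```

```text
tcp [0.4104 0.274  0.2452] yaw 91.2 open 0.0469 j [ 0.45  0.19  1.72 -0.    1.23 -1.14] t 35.125 f [ 0.4 -0.4  0.1]
(0.45, 0.036, 0.2, 90) -> [ -34.5 -238.8   44.9] 1.2
(0.45, 0.036, 0.022, 90) -> [ -33.8 -239.1  222.9] 1.2
```

View pics/both6.png

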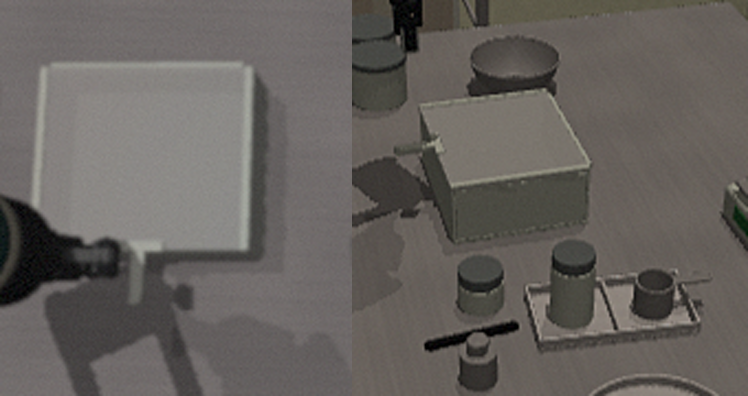

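Lid shut flat (side (505,135)), with jar and scoop standing in the oblong tray at (573,285) and (655,295). Now the short jar.

>>> step_arm(motion=[[[0,-40,0,0,0.7],[-10,-100,0,1,0.7],[-20,-160,20,1,0.7],[-30,-215,45,1,0.7],[-34,-239,45,1,0.7],[-34,-239,80,1,0.7],[-34,-239,130,1,0.7],[-34,-239,150,1,0.7],[-34,-239,150,1,0.7],[-34,-239,150,1,0.7]]])

```text
t: 36.48
tcp_pos: [0.4481, 0.0353, 0.0935]
orientation: [-0.002, 1.0, -0.0, -0.0]
ft_force: [0.4, 0.1, 0.8]
opening: 0.0729
grip_force: 0.0
```

```bash
python3 -c "
from go import *
plan((.45,.036,.022,90))"
```

```text
tcp [0.4481 0.0353 0.0935] yaw 90.2 open 0.0729 j [-0.08  0.34  1.98 -0.    0.82 -1.65] t 36.475 f [0.4 0.1 0.8]
(0.45, 0.036, 0.022, 90) -> [-2.   0.7 71.5] 0.2
```

>>> step_arm(motion=[[[-2,1,30,0,0.7],[-2,1,55,0,0.7],[-2,1,68,0,0.7],[-2,1,71,0,0.7],[-2,1,71,0,0.7],[-2,1,71,0,-0.1],[-2,1,71,0,-0.1],[-2,1,71,0,-0.1],[-2,1,71,0,-0.1],[-2,1,71,0,-0.1],[-2,1,71,0,-0.1]]], grip_force=40)

```text
t: 37.85
tcp_pos: [0.4509, 0.0362, 0.0237]
orientation: [-0.002, 1.0, -0.0, 0.001]
ft_force: [-0.9, 0.3, 8.2]
opening: 0.0558
grip_force: 40.7
```

```bash
python3 -c "
from go import *
plan((.45,.036,.20,90),(.45,-.1,.2,45),(.585,-.208,.2,0),(.585,-.208,.03,0))"
```

```text
tcp [0.4509 0.0362 0.0237] yaw 90.2 open 0.0558 j [-0.07  0.47  2.03 -0.    0.64 -1.65] t 37.85 f [-0.9  0.3  8.2]
(0.45, 0.036, 0.2, 90) -> [   0.6   -0.2 -176.3] 0.2
(0.45, -0.1, 0.2, 45) -> [   1.1 -136.2 -176.3] 45.2
(0.585, -0.208, 0.2, 0) -> [-133.5 -244.7 -176. ] -89.8
(0.585, -0.208, 0.03, 0) -> [-133.2 -244.7   -6. ] -89.8
```

>>> step_arm(motion=[[[0,0,-15,0,-0.1],[0,0,-55,0,-0.1],[0,0,-105,0,-0.1],[0,0,-150,0,-0.1],[0,-10,-176,10,-0.1],[0,-40,-176,20,-0.1],[0,-80,-176,30,-0.1],[-20,-120,-176,40,-0.1],[-45,-150,-176,50,-0.1],[-70,-180,-176,60,-0.1],[-95,-210,-176,70,-0.1],[-120,-235,-176,80,-0.1],[-133,-245,-170,90,-0.1],[-133,-245,-135,90,-0.1],[-133,-245,-95,90,-0.1],[-133,-245,-55,90,-0.1],[-133,-245,-25,90,-0.1],[-133,-245,-12,90,-0.1],[-133,-245,-12,90,-0.1]]])

```text
t: 40.22
tcp_pos: [0.5836, -0.2081, 0.0343]
orientation: [0.706, 0.708, -0.0, -0.001]
ft_force: [-1.0, 0.3, -1.5]
opening: 0.0557
grip_force: 43.7
```

```bash
python3 -c "
from go import *
plan((.585,-.208,.0277,0))"
```

```text
tcp [ 0.5836 -0.2081  0.0343] yaw 0.2 open 0.0557 j [-0.45  0.61  1.64 -0.    0.89 -0.46] t 40.225 f [-1.   0.3 -1.5]
(0.585, -0.208, 0.0277, 0) -> [0.1 1.4 6.6] 0.2
```

>>> step_arm(motion=[[[0,1,3,0,-0.1],[0,1,5,0,-0.1],[0,1,6,0,-0.1],[0,1,6.5,0,-0.1],[0,1,6.5,0,-0.1]]])

```text
t: 40.85
tcp_pos: [0.585, -0.2083, 0.0281]
orientation: [0.706, 0.708, -0.0, 0.0]
ft_force: [0.0, 0.3, -1.3]
opening: 0.0554
grip_force: 43.7
```

>>> step_arm(motion=[[[0,0,0.5,0,-0.1],[0,0,1,0,-0.1],[0,0,1.3,0,-0.1],[0,0,1.3,0,-0.1]]])

```text
t: 41.35
tcp_pos: [0.5851, -0.2083, 0.0278]
orientation: [0.706, 0.708, -0.0, 0.0]
ft_force: [-1.5, 1.4, 8.1]
opening: 0.0557
grip_force: 44.7
```

>>> step_arm(motion=[[[0,0,-0.3,0,-0.1],[0,0,-0.3,0,0.4],[0,0,-0.3,0,0.7],[0,0,-0.3,0,0.7],[0,0,-0.3,0,0.7],[0,0,-15,0,0.7],[0,0,-55,0,0.6],[0,0,-110,0,0.6],[0,0,-160,0,0.6],[0,0,-172,0,0.6],[0,0,-172,0,0.6]]])

```text
t: 42.72
tcp_pos: [0.5854, -0.2084, 0.2001]
orientation: [0.706, 0.708, 0.0, 0.001]
ft_force: [-0.2, 0.4, 0.1]
opening: 0.0683
grip_force: 0.0
```

```bash
python3 -c "
from go import *
plan((.4175,-.101,.2,0),(.4175,-.101,.09,0),(.4175,-.101,.011,0))"
```

```text
tcp [ 0.5854 -0.2084  0.2001] yaw 0.2 open 0.0683 j [-0.45  0.42  1.5  -0.    1.22 -0.46] t 42.725 f [-0.2  0.4  0.1]
(0.4175, -0.101, 0.2, 0) -> [ 108.  -167.6   -0.4] 0.2
(0.4175, -0.101, 0.09, 0) -> [ 108.1 -167.8  109.6] 0.2
(0.4175, -0.101, 0.011, 0) -> [ 108.2 -168.   188.6] 0.2
```

>>> step_arm(motion=[[[30,-45,0,0,0.6],[60,-93,0,0,0.6],[90,-140,0,0,0.6],[108,-167,10,0,0.6],[108,-168,50,0,0.6],[108,-168,95,0,0.6],[108,-168,110,0,0.6],[108,-168,110,0,0.6],[108,-168,110,0,0.6]]])

```text
t: 43.85
tcp_pos: [0.4163, -0.1007, 0.0886]
orientation: [0.706, 0.708, -0.0, -0.0]
ft_force: [-0.4, 0.2, 1.8]
opening: 0.0686
grip_force: 0.0
```

```bash
python3 -c "
from go import *
plan((.4175,-.101,.011,0))"
```

```text
tcp [ 0.4163 -0.1007  0.0886] yaw 0.2 open 0.0686 j [-0.4   0.32  2.03 -0.    0.79 -0.4 ] t 43.85 f [-0.4  0.2  1.8]
(0.4175, -0.101, 0.011, 0) -> [-0.3  1.2 77.6] 0.2
```

>>> step_arm(motion=[[[0,1,30,0,0.6],[0,1,58,0,0.6],[0,1,73,0,0.6],[0,1,77,0,0.6],[0,1,77,0,0.6],[0,1,77,0,-0.5],[0,1,77,0,-0.5],[0,1,77,0,-0.5],[0,1,77,0,-0.5],[0,1,77,0,-0.5],[0,1,77,0,-0.5]]], grip_force=60)

```text
t: 45.22
tcp_pos: [0.4181, -0.1011, 0.0127]
orientation: [0.706, 0.708, 0.0, 0.001]
ft_force: [-1.0, 0.2, 8.1]
opening: 0.0427
grip_force: 59.8
```

```bash
python3 -c "
from go import *
plan((.4175,-.101,.20,0),(.585,-.29,.2,0),(.585,-.29,.025,0))"
```

```text
tcp [ 0.4181 -0.1011  0.0127] yaw 0.2 open 0.0427 j [-0.4   0.48  2.09 -0.    0.58 -0.4 ] t 45.225 f [-1.   0.2  8.1]
(0.4175, -0.101, 0.2, 0) -> [  -0.    -0.4 -187.3] 0.2
(0.585, -0.29, 0.2, 0) -> [-189.7  166.4 -186.9] 0.2
(0.585, -0.29, 0.025, 0) -> [-189.5  166.2  -11.9] 0.2
```

>>> step_arm(motion=[[[0,0,-15,0,-0.5],[0,0,-55,0,-0.5],[0,0,-105,0,-0.5],[0,0,-150,0,-0.5],[-10,10,-180,0,-0.5],[-40,35,-187,0,-0.5],[-75,65,-187,0,-0.5],[-110,95,-187,0,-0.5],[-145,127,-187,0,-0.5],[-175,153,-187,0,-0.5],[-189,166,-180,0,-0.5],[-189,166,-145,0,-0.5],[-189,166,-105,0,-0.5],[-189,166,-65,0,-0.5],[-189,166,-30,0,-0.5],[-189,166,-16,0,-0.5],[-189,166,-16,0,-0.5]]])

```text
t: 47.35
tcp_pos: [0.5833, -0.2884, 0.0269]
orientation: [0.706, 0.708, -0.0, -0.001]
ft_force: [-0.2, 0.2, -4.2]
opening: 0.0428
grip_force: 62.7
```

```bash
python3 -c "
from go import *
plan((.585,-.29,.0167,0))"
```

```text
tcp [ 0.5833 -0.2884  0.0269] yaw 0.2 open 0.0428 j [-0.57  0.65  1.57 -0.    0.92 -0.57] t 47.35 f [-0.2  0.2 -4.2]
(0.585, -0.29, 0.0167, 0) -> [-1.7  1.8 10.2] 0.2
```

>>> step_arm(motion=[[[-1,1,4,0,-0.5],[-1,1,7,0,-0.5],[-1,1,8.5,0,-0.5],[-1,1,9.5,0,-0.5],[-1,1,9.5,0,-0.5]]])

```text
t: 47.98
tcp_pos: [0.5853, -0.2903, 0.0183]
orientation: [0.706, 0.708, -0.0, 0.0]
ft_force: [-0.5, 0.4, -5.7]
opening: 0.0425
grip_force: 62.7
```

>>> step_arm(motion=[[[0,0,0.8,0,-0.5],[0,0,1.4,0,-0.5],[0,0,1.9,0,-0.5],[0,0,1.9,0,-0.5]]])

```text
t: 48.48
tcp_pos: [0.5853, -0.2903, 0.0168]
orientation: [0.706, 0.708, -0.0, 0.0]
ft_force: [-1.5, 0.5, 2.1]
opening: 0.0427
grip_force: 63.3
```

Contact (−5.7 to +2.1 N): release and retreat to a clear pose.

>>> step_arm(motion=[[[0,0,0.2,0,-0.5],[0,0,0.2,0,0],[0,0,0.2,0,0.4],[0,0,0.2,0,0.4],[0,0,0.2,0,0.4],[0,0,-15,0,0.4],[0,0,-55,0,0.4],[0,0,-110,0,0.4],[0,0,-170,0,0.4],[0,0,-220,0,0.4],[-60,0,-230,0,0.4],[-120,0,-230,0,0.4],[-180,0,-230,0,0.4],[-200,0,-230,0,0.4],[-200,0,-230,0,0.4]]])

```text
t: 50.35
tcp_pos: [0.5856, -0.4911, 0.2465]
orientation: [0.706, 0.708, 0.0, -0.0]
ft_force: [-0.8, 1.2, 0.2]
opening: 0.0598
grip_force: 0.0
```

```bash
python3 -c "
from go import *
plan()
T=vision.camera('top');S=vision.camera('side');save(S,'s7.png',(190,90,390,340),2);save(T,'t7.png',(90,100,450,350),1.1)
A=cv2.imread('pics/t7.png');B=cv2.imread('pics/s7.png');A=np.vstack([A,np.zeros((len(B)-len(A),A.shape[1],3),np.uint8)])
cv2.imwrite('pics/both7.png',np.hstack([A,B]))"
```

```text
tcp [ 0.5856 -0.4911  0.2465] yaw 0.1 open 0.0598 j [-0.79  0.59  1.08  0.    1.47 -0.79] t 50.35 f [-0.8  1.2  0.2]
```

View pics/both7.png

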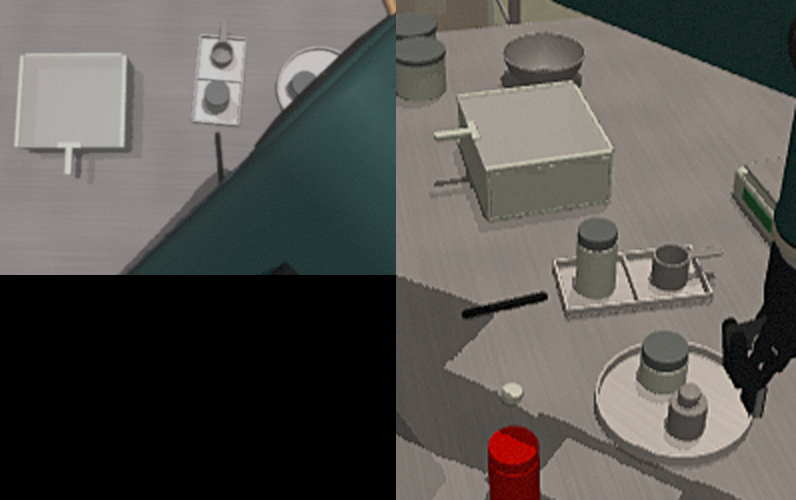

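Both kits are complete: tall jar at (597,260), scoop at (670,268), short jar at (664,362) and weight at (688,412). All stand upright, the lid is shut and the arm is clear.

```bash
python3 -c "
from station import manip
print(manip.hand_in())"
```

```text
the job is handed in; nothing more can be done
None
```

I made up both kits and handed the job in at about 50 s of the 144 s allowed: the tall jar and scoop are in the oblong tray, the short jar and weight in the round tray, all upright, and the bin lid is shut.

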